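# Tare the precision balance

### The arm

A 6-joint arm with a two-finger parallel gripper is mounted at the origin on the work surface. World frame = base frame: x ahead of the robot, y to its left, z up, the work surface at z = 0. Lengths are in m, angles in degrees, forces in N, time in s.
With the tool pointing down it reaches from about 0.25 to 0.725 m from the base axis. Payload 9.7 kg.
Tool frame: the origin (TCP) lies between the finger pads; the fingertips stand bot.tcp_to_tips ahead of it and the grasp point (between the pads) lies 2 mm behind it (bot.tcp_to_tips is the distance from the TCP to the fingertips, in m); z points along the fingers, y is the line along which they close (so a half turn about z gives the same grasp; the last joint's range is limited). The gripper opens to 85 mm and grips with 20 to 120 N. Pads are 22 mm wide; open, the fingers measure 114 mm over their backs; the gripper's body (76 mm by 85 mm) begins 54 mm behind the grasp point. The pads swing forward as they close: fully open they stand 13 mm farther back than shut.
Start: joints at [64.114, 4.979, 10.078, 95.1, 0, 90], TCP at [0.24, 0.495, 0.248] pointing down, gripper open.
Joint ranges: [-179.16, 179.16], [-48.56, 103.87], [-65.8, 70.77], [-126.05, 130.52], [-82.76, 87.17], [-180, 180]. Speed limits (degrees/s): [127.2, 127.2, 147.25, 180, 180, 180].

### API

Orientations are given as [roll, pitch, yaw] about the fixed x, y, z axes, in that order (R = Rz(yaw) Ry(pitch) Rx(roll)).
In Python, from workcell import sensors, camera, camera_params, bot gives the robot as it stands.
- The arm moves only by the tool apply_moves, never from a script. Its argument "motion" is a list of rows, each an object with "jaw": the opening, from -1 (shut) to 1 (fully open); "xyz": the shift along the tool's x, y, z in mm, a list of three; "twist": the turn about the tool's z in rad. A call has 1 to 5 rows; each row is the pose to reach, as a shift and turn from the pose commanded when the call began, along the tool's axes at that moment; what a row does not reach only later rows make up. A row lasts 1/8 s, in which the tool goes at most 62.5 mm and 10.7 degrees, less where a joint would pass 70% of its speed; a pose out of reach is approached as far as the arm can. A call with a gripper value outside its range is refused whole. The fingers move at their own pace and stop on an object; "grip_force" is the grip in N (left out, the last holds). Time passes only in rows, so rows that repeat a pose let the fingers close. It gives the time, the measured TCP pose, the force, the opening and the grip force at its end, in the units of the state.
- sensors.get_obs(): the state, without advancing time (a new reading comes with each control period).
- camera(name): name is "scene" or "top" or "wrist"; returns (picture, depth): 420x560x3 uint8, red, green, blue; 420x560 float32, m along the optical axis (not along the pixel's ray), 0 where there is no reading.
- camera_params(name): a dict with "mtx" (3x3 intrinsics, pixels), "rvec" (rotation vector, rad) and "tvec" (3), from world to camera coordinates, as OpenCV has them. Camera axes: x right, y down, z forward; pixel columns grow to the right and rows downward; lengths in m; the calibration is good to about 2 mm. The wrist camera is an equidistant fisheye: a pixel r from the principal point sees the ray r / f radians off the axis. A picture is of the moment at which its call begins: read the wrist's pose just before it. camera_params takes no time and is no camera call; for the wrist camera it gives the pose at the moment of the call.
- bot.job_done(): hands the job in; it is judged then, once.
The state is a dict: "time": time; "q": joint angles; "qd": joint speeds; "joint_efforts": joint torques, N m; "ee_pos": TCP position; "tcp_rot": TCP orientation; "wrist_force": force on the tool from outside, world axes, zero at the start; "torque": the same for the moment, N m; "opening": finger opening in m; "grasp_force": force on a finger pad.
Only numpy, scipy, OpenCV 4.12 (cv2) and the standard library are available. Lean on these libraries where they do the work, as an engineer would, in place of code of your own. Each camera call takes 0.05 s, during which the arm holds its last target. There are 200 camera calls.

### The job

An empty glass dish stands on the pan of the precision balance, ready to be tared. With the fingertips, gently slide the draught shield's lid fully shut by the back of its finger catch; then, with the lid shut, press the tare key (the one long bar-shaped key on the front panel) lightly until it goes down, let it come up again and take the hand away. Do not press the three small keys, do not touch the pan or the dish, lean hard on nothing, and leave the jar, the beaker and the weight beside the balance where they stand.

Things in the scene. Friction and masses are not known exactly. Their poses are not given: they have to be found in the camera images.
- balance: Laboratory precision balance, fixed, white and grey, 300 (x) x 200 (y) mm, 149 high. Origin: centre of its underside; x front to rear, y to its left seen from the front, z up; the front (-x) faces the robot (yaw within 0.3 rad). Front 120 mm: panel sloping up rearwards at 15.8 degrees, 36 to 70 mm high: display above, row of four keys below. Behind: flat deck 70 mm high with the glass shield.
- shield (a point): Glass draught shield on the balance's deck: four upright glass walls, 165 mm (x) x 170 mm (y), from 70 to 130 mm high, grey side rails to 138 mm; this point is the centre of its open top, at x = 62.5, y = 0, z = 130 mm of the balance. Above it the sliding lid: clear flat plate 165 (x) x 160 (y) x 4 mm, top face 135 mm above the bench, with a grey wedge-shaped finger catch at its front end.
- pan: Round steel weighing pan, 112 mm across, 5 mm thick, fixed, inside the draught shield. Origin: centre of its underside, at x = 62.5, y = 0, z = 76 mm of the balance. Not to be touched.
- lid (a joint): Opening of the sliding lid in m: 0 = fully shut, grows as it slides to the balance's +x (rear); starts 40 to 70 mm open. Slides stiffly (1 to 2 N), stays where left, firm stop at 0 (not to be driven on against it), cannot be lifted off.
- lid_catch (a point): Middle of the top edge of the catch's upright rear face, which looks to the balance's +x; moves with the lid. Push this face to the balance's -x to shut the lid, fingertips behind it, just above the plate (flat and clear there). Catch: grey wedge 100 mm wide (y), 14 mm above the plate, ramp 30 mm long in front, too wide and sloped to pinch. Lid shut: at x = 12, y = 0, z = 149 mm of the balance.
- tare (a joint): Travel of the tare key in m: 0 = up, 0.0055 = fully down, moving square into the sloping panel. Spring: starts to move at 0.5 N, half down (counts as pressed) at about 3.5 N, fully down at about 6.5 N, then a firm stop; comes up by itself.
- tare_top (a point): Centre of the top face of the tare key: the only long bar, grey, 60 mm (y of the balance) x 18 mm, 8 mm above the sloping panel, at the right end of the key row seen from the front (x = -128, y = -45, z = 51 mm of the balance). The point's z axis is square to the panel (leaning 15.8 degrees to the front), its y axis along the bar.
- key_menu_top (a point): Centre of the top of a small square key, 14 x 14 mm, same grey and same height as the tare key, 63 mm to the left of the tare key's centre. Not to be pressed.
- key_print_top (a point): Centre of the top of the second small square key, 14 x 14 mm, 27 mm further left. Not to be pressed.
- key_power_top (a point): Centre of the top of the small round power key, 16 mm across, at the left end of the row. Not to be pressed.
- key_menu (a joint): Travel of that small square key in m, 0 = up, 0.0055 = down; the same spring as the tare key.
- key_print (a joint): Travel of the second small square key in m, 0 = up, 0.0055 = down.
- key_power (a joint): Travel of the round power key in m, 0 = up, 0.0055 = down.
- dish: Loose glass weighing dish, round cup 54 mm across, 32 mm high, standing near the middle of the pan inside the shield (base 81 mm above the bench). Origin: centre of its underside. Not to be touched.
- jar: Loose white plastic reagent jar with a cap, 58 mm across, 88 mm high, standing on the bench beside the balance. Origin: centre of its underside, z up.
- beaker: Loose empty glass beaker, 60 mm across, 75 mm high, on the bench beside the balance. Origin: centre of its underside, z up.
- weight: Loose steel 500 g calibration weight: cylinder 38 mm across with a knob on top, 56 mm high, on the bench beside the balance. Origin: centre of its underside, z up.
Things that resemble listed ones, but are neither listed nor needed, are in the scene too. What is shaped like the beaker but red is not meant.

How it is judged:
By the outcome, as a careful person would: the job done as asked, in the order asked, and still so for the second after the job is handed in, with the robot touching nothing.
It also fails if it takes over 42 s, if anything falls off the work surface, if the arm or the gripper's body presses on something with over 40 N, if the wrist force passes 120 N, or if a joint passes its speed limit or range.

## Working session

There is one attempt and no reset: what is moved stays moved. The work goes in short steps, Python scripts to look and compute and a tool call to move; the robot and the scene stay as the last step left them, time stands still between calls to the robot, and variables do not carry over. Pictures are saved under pics/ and viewed, at most 10 in all, crops included, and the job is handed in when it is done.

Besides the shell and the picture viewer there is one more tool, called after "Request:" as name([rows], argument=value, ...), one row to a line, values as JSON. apply_moves: Moves the arm, as the interface text tells. Its arguments: {"type":"object","properties":{"motion":{"type":"array","items":{"type":"object","properties":{"jaw":{"type":"number"},"xyz":{"type":"array","items":{"type":"number"}},"twist":{"type":"number"}}}},"grip_force":{"type":"number"}},"required":["motion"]}

```bash
mkdir -p pics; ls; cat > h.py <<'E'
import numpy as np, cv2
from workcell import sensors, camera, camera_params, bot
def cam(n):
    p=camera_params(n); R=cv2.Rodrigues(np.array(p['rvec'],float))[0]
    return np.array(p['mtx'],float),R,np.array(p['tvec'],float).ravel()
def ray(n,u,v,c=None):
    K,R,t=c or cam(n); d=R.T@np.linalg.solve(K,[u,v,1.]); return -R.T@t,d
def onz(n,u,v,z,c=None):
    o,d=ray(n,u,v,c); return o+d*(z-o[2])/d[2]
def dep(n,u,v,D,c=None):
    o,d=ray(n,u,v,c); return o+d*D[int(v),int(u)]
def proj(n,P,c=None):
    K,R,t=c or cam(n); q=K@(R@np.asarray(P,float)+t); return q[:2]/q[2]
E
python3 - <<'E'
from h import *
for n in('top','scene'):
    im,D=camera(n); cv2.imwrite(f'pics/{n}1.png',im[:,:,::-1]); np.savez(f'{n}1.npz',im=im,D=D)
    K,R,t=cam(n); print(n,K.round(1).tolist(),(-R.T@t).round(3),R.round(2).tolist())
print(sensors.get_obs(),bot.tcp_to_tips)
E
```

```text
pics
top [[468.6, 0.0, 278.4], [0.0, 468.6, 213.2], [0.0, 0.0, 1.0]] [0.313 0.025 1.131] [[0.07, -1.0, -0.0], [-0.97, -0.07, -0.22], [0.22, 0.02, -0.98]]
scene [[473.2, 0.0, 283.5], [0.0, 473.2, 214.2], [0.0, 0.0, 1.0]] [1.116 0.671 0.691] [[-0.77, 0.64, 0.02], [0.34, 0.43, -0.83], [-0.54, -0.63, -0.55]]
{'time': 0.1, 'q': array([ 6.41146803e+01,  5.00885651e+00,  1.00406562e+01,  9.50988393e+01,
       -9.51603212e-04,  9.00005149e+01]), 'qd': array([-0.09514534, -0.05221625,  0.09760249,  0.02120727,  0.0073127 ,
       -0.01867285]), 'joint_efforts': array([ 8.33049171e-05, -5.21559763e+01,  4.65654588e+01,  1.60013360e-02,
        5.51770086e-05, -3.96888674e-05]), 'ee_pos': array([0.24004433, 0.49466411, 0.24766012]), 'tcp_rot': array([-1.79932960e+02,  9.52205055e-04,  1.54114166e+02]), 'wrist_force': array([-0.53970175,  0.31676884,  0.21710167]), 'torque': array([-0.0511637 ,  0.02182263, -0.0257258 ]), 'grasp_force': 0.0, 'opening': 0.08532760928345695} 0.017
```

View pics/top1.png

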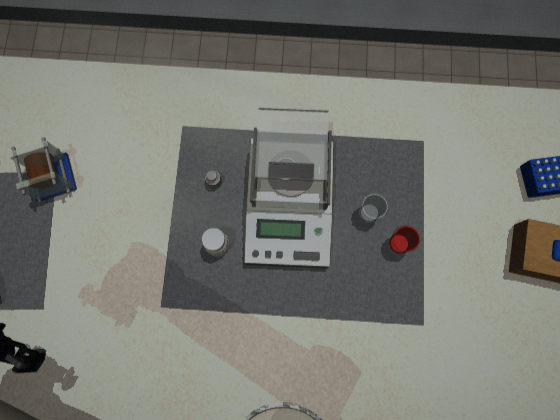

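View pics/scene1.png

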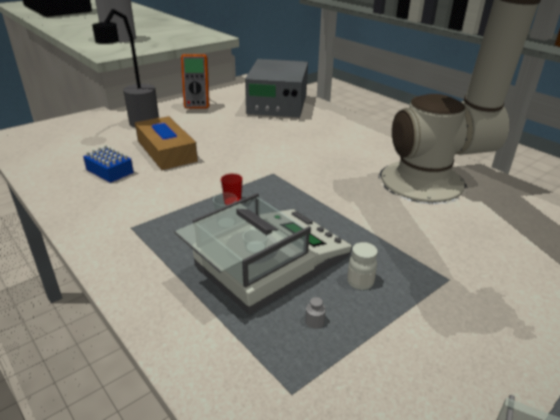

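The top view shows the balance at (290,190). The key row has a long dark bar at (307,256) and three small keys at (255,254), (267,254) and (279,254). The catch is the dark block near (291,178). In the scene view the catch is at (255,219). Candidates for the tare key are the bar (307,256), the small keys, the green round mark (319,231) and the display (281,229). I choose the bar and check it in one crop.

```bash
python3 - <<'E'
from h import *
z=np.load('top1.npz'); im=z['im'];D=z['D']
c=cam('top')
cv2.imwrite('pics/crop1.png',cv2.resize(im[95:275,235:345,::-1],None,fx=3.3,fy=3.3,interpolation=cv2.INTER_CUBIC))
g=im.max(2)
m=(g<110).astype(np.uint8); m[:, :247]=0;m[:,330:]=0;m[:246]=0;m[264:]=0
n,l,s,ce=cv2.connectedComponentsWithStats(m)
for i in range(1,n):
    if s[i,4]>8: print('key',s[i],ce[i].round(1),onz('top',*ce[i],.051,c).round(4),dep('top',*ce[i],D,c).round(3))
m=(g<90).astype(np.uint8); m[:, :260]=0;m[:,322:]=0;m[:158]=0;m[200:]=0
n,l,s,ce=cv2.connectedComponentsWithStats(m)
for i in range(1,n):
    if s[i,4]>20: print('catch',s[i],ce[i].round(1),onz('top',*ce[i],.142,c).round(4),dep('top',*ce[i],D,c).round(3)); print(cv2.minAreaRect(np.argwhere(l==i)[:,::-1].astype(np.float32)))
E
```

```text
key [252 250   7   7  38] [255.  253.3] [0.4564 0.0924 0.051 ] [0.456 0.092 0.054]
key [265 251   6   7  42] [267.5 254. ] [0.4568 0.0633 0.051 ] [0.456 0.063 0.054]
key [276 251   7   7  42] [278.9 254.4] [0.4578 0.0368 0.051 ] [0.458 0.037 0.05 ]
key [293 251  27  10 222] [306.4 255.6] [ 0.4592 -0.0267  0.051 ] [ 0.459 -0.027  0.052]
key [247 263  14   1  14] [253.5 263. ] [0.4338 0.094  0.051 ] [0.435 0.095 0.037]
catch [ 265  162   57   29 1163] [290.7 175.5] [0.6214 0.022  0.142 ] [0.623 0.022 0.138]
((293.0946044921875, 176.06756591796875), (56.03536605834961, 27.082683563232422), 1.8476102352142334)
```

View pics/crop1.png

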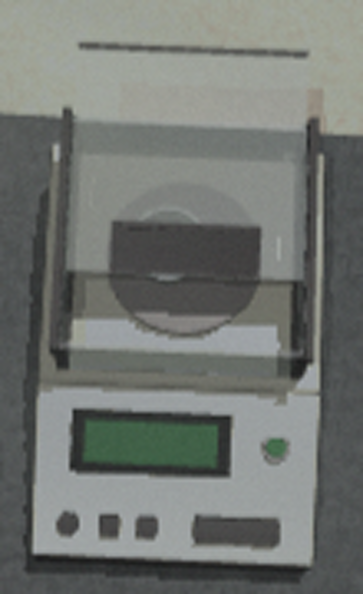

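The crop confirms the tare key as the long bar, crop (236,530), i.e. pixel (306.5,255.6). The catch is the dark block with its rear top edge at crop y≈222 (pixel row 162). Below it lies its shadow on the pan.

```bash
python3 - <<'E'
from h import *
z=np.load('top1.npz'); im=z['im'];D=z['D']; c=cam('top')
print(im[156:186,291].max(1)); print(D[156:186,291].round(3))
k=np.array([onz('top',u,v,.051,c) for u,v in[(255,253.3),(267.5,254),(278.9,254.4),(306.4,255.6)]])
p=np.polyfit(k[:,1],k[:,0],1); yaw=-np.arctan(p[0]); print('yaw',yaw,np.degrees(yaw))
r=np.array([[np.cos(yaw),-np.sin(yaw)],[np.sin(yaw),np.cos(yaw)]])
# rails' rear-face check of yaw: catch rear edge per column
cols=range(272,311,3); e=[]
for u in cols:
    col=im[150:175,u].max(1).astype(float); i=np.argmin(np.diff(col)); e.append(onz('top',u,150+i+.5,.149,c)[:2])
e=np.array(e); q=np.polyfit(e[:,1],e[:,0],1); print('catch yaw',np.degrees(-np.arctan(q[0])),'x',np.median(e[:,0]))
o=k[3,:2]-r@[-.128,-.045]; print('origin',o,'catch shut',o+r@[.012,0],'pan',o+r@[.0625,0])
print('now in bal frame',((e-o)@r)[:,0].round(4))
for b in[(-.15,.1,.036),(-.15,-.1,.036),(-.03,.1,.07),(-.03,-.1,.07)]:
    P=np.r_[o+r@b[:2],b[2]]; print(b,proj('top',P,c).round(1))
E
```

```text
[131 128 136 142 125 120 108  74  72  70  68  66  68  69  68  69  67  70
  71  68  69  72  72  60  66  79  77  79  76  74]
[1.051 1.05  1.047 1.043 1.046 1.047 1.046 1.032 1.03  1.029 1.03  1.03
 1.032 1.033 1.033 1.037 1.032 1.036 1.036 1.034 1.04  1.037 1.035 1.076
 1.091 1.092 1.091 1.089 1.092 1.09 ]
yaw 0.024067215916450543 1.3789498966426958
catch yaw 0.7546715171369136 x 0.6495806945537269
origin [0.58612828 0.02128891] catch shut [0.59812481 0.02157769] pan [0.64861018 0.02279297]
now in bal frame [0.0636 0.0639 0.0642 0.0645 0.0624 0.072  0.063  0.0633 0.0636 0.0639
 0.0642 0.0644 0.0624]
(-0.15, 0.1, 0.036) [243.8 263.1]
(-0.15, -0.1, 0.036) [329.3 266.9]
(-0.03, 0.1, 0.07) [245.8 209.9]
(-0.03, -0.1, 0.07) [331.9 213.5]
```

Request:
apply_moves([
  {"xyz":[-55,-22,0],"jaw":-1},
  {"xyz":[-110,-44,0],"jaw":-1},
  {"xyz":[-165,-65,0],"jaw":-1},
  {"xyz":[-220,-87,0],"jaw":-1},
  {"xyz":[-275,-109,0],"jaw":-1},
], grip_force=30)

```text
validation failed for argument at $.mo...
```

Request:
apply_moves([
  {"xyz":[-55,-22,0],"jaw":-1},
  {"xyz":[-110,-44,0],"jaw":-1},
  {"xyz":[-165,-65,0],"jaw":-1},
  {"xyz":[-220,-87,0],"jaw":-1},
  {"xyz":[-275,-108,0],"jaw":-1},
])

```text
validation failed for argument at $.mo...
```

Request:
apply_moves([
  {"xyz":[-45,-18,0],"twist":0.18,"jaw":-1},
  {"xyz":[-45,-18,0],"twist":0.36,"jaw":-1},
  {"xyz":[-45,-18,0],"twist":0.54,"jaw":-1},
  {"xyz":[-45,-18,0],"twist":0.72,"jaw":-1},
  {"xyz":[-45,-18,0],"twist":0.9,"jaw":-1},
])

```text
time: 0.72
ee_pos: [0.2727, 0.4588, 0.2479]
tcp_rot: [-180.0, 0.0, 102.2]
wrist_force: [-0.1, -0.5, -0.0]
opening: 0.0001
grasp_force: 0.0
```

Request:
apply_moves([
  {"xyz":[0,0,0],"twist":0.1,"jaw":-1},
  {"xyz":[0,0,0],"twist":0.195,"jaw":-1},
  {"xyz":[0,0,0],"twist":0.195,"jaw":-1},
  {"xyz":[0,0,0],"twist":0.195,"jaw":-1},
])

```text
time: 1.23
ee_pos: [0.2727, 0.4589, 0.2481]
tcp_rot: [-180.0, 0.0, 91.5]
wrist_force: [0.7, 0.4, -0.6]
opening: -0.0001
grasp_force: 0.0
```

Request:
apply_moves([
  {"xyz":[-40,35,0],"twist":0,"jaw":-1},
  {"xyz":[-80,70,0],"twist":0,"jaw":-1},
  {"xyz":[-120,105,0],"twist":0,"jaw":-1},
  {"xyz":[-160,140,0],"twist":0,"jaw":-1},
  {"xyz":[-200,175,0],"twist":0,"jaw":-1},
], grip_force=30)

```text
time: 1.85
ee_pos: [0.4535, 0.2618, 0.2484]
tcp_rot: [180.0, -0.0, 91.5]
wrist_force: [1.2, -0.2, -0.0]
opening: -0.0002
grasp_force: 0.0
```

Request:
apply_moves([
  {"xyz":[-40,35,0],"twist":0,"jaw":-1},
  {"xyz":[-80,70,0],"twist":0,"jaw":-1},
  {"xyz":[-120,105,0],"twist":0,"jaw":-1},
  {"xyz":[-160,140,0],"twist":0,"jaw":-1},
  {"xyz":[-200,175,0],"twist":0,"jaw":-1},
])

```text
time: 2.48
ee_pos: [0.6332, 0.066, 0.2482]
tcp_rot: [180.0, -0.0, 91.5]
wrist_force: [1.7, 0.9, 1.5]
opening: 0.0001
grasp_force: 0.0
```

Request:
apply_moves([
  {"xyz":[-30,25,0],"twist":0,"jaw":-1},
  {"xyz":[-45,41,0],"twist":0,"jaw":-1},
  {"xyz":[-45,41,0],"twist":0,"jaw":-1},
  {"xyz":[-45,41,0],"twist":0,"jaw":-1},
])

```text
time: 2.98
ee_pos: [0.674, 0.0239, 0.2482]
tcp_rot: [-180.0, -0.0, 91.4]
wrist_force: [0.1, 0.5, -0.5]
opening: -0.0
grasp_force: 0.0
```

Request:
apply_moves([
  {"xyz":[0,0,25],"twist":0,"jaw":-1},
  {"xyz":[0,0,50],"twist":0,"jaw":-1},
  {"xyz":[0,0,70],"twist":0,"jaw":-1},
  {"xyz":[0,0,78],"twist":0,"jaw":-1},
  {"xyz":[0,0,78],"twist":0,"jaw":-1},
])

```text
time: 3.6
ee_pos: [0.6739, 0.024, 0.1705]
tcp_rot: [-180.0, -0.0, 91.4]
wrist_force: [-0.9, 0.2, -0.4]
opening: 0.0002
grasp_force: 0.0
```

```bash
python3 - <<'E'
from h import *
im,D=camera('scene'); a=cv2.resize(im[150:300,160:360,::-1],None,fx=3.8,fy=3.8,interpolation=cv2.INTER_CUBIC)
t=sensors.get_obs()['ee_pos']; print(t)
for z,col in((t[2]-.017,(0,0,255)),(.135,(0,255,0))):
    p=(proj('scene',[t[0],t[1],z])-[160,150])*3.8; cv2.circle(a,tuple(int(i) for i in p),4,col,-1)
cv2.imwrite('pics/s2.png',a)
E
```

```text
[0.67424609 0.02388835 0.17120717]
```

View pics/s2.png

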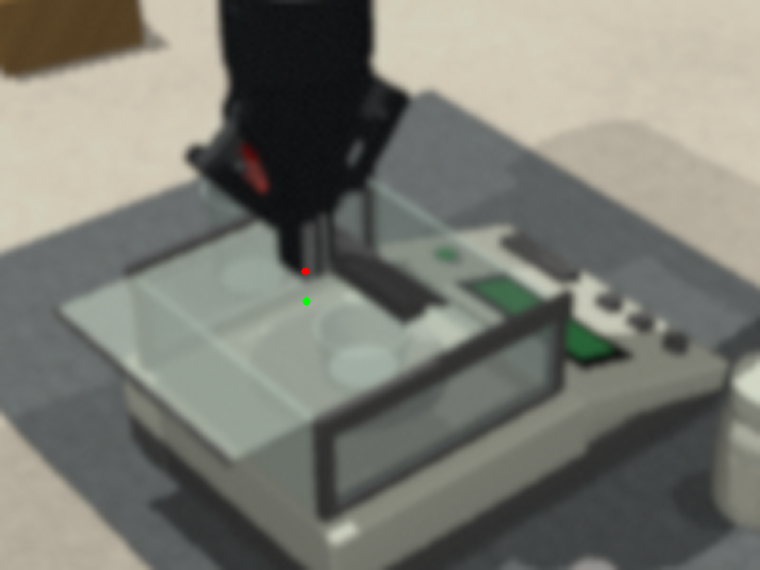

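The closed fingertips (red dot at (305,271)) stand just behind the catch, over clear plate. Lowering to just above the plate.

Request:
apply_moves([
  {"xyz":[0,0,7],"twist":0,"jaw":-1},
  {"xyz":[0,0,11],"twist":0,"jaw":-1},
  {"xyz":[0,0,14],"twist":0,"jaw":-1},
  {"xyz":[0,0,14],"twist":0,"jaw":-1},
  {"xyz":[0,0,14],"twist":0,"jaw":-1},
])

```text
time: 4.28
ee_pos: [0.6744, 0.0234, 0.1564]
tcp_rot: [180.0, 0.0, 91.4]
wrist_force: [-0.9, -0.3, -1.0]
opening: 0.0002
grasp_force: 0.0
```

Request:
apply_moves([
  {"xyz":[0,-3,0],"twist":0,"jaw":-1},
  {"xyz":[0,-6,0],"twist":0,"jaw":-1},
  {"xyz":[0,-9,0],"twist":0,"jaw":-1},
  {"xyz":[0,-12,0],"twist":0,"jaw":-1},
  {"xyz":[0,-15,0],"twist":0,"jaw":-1},
])

```text
time: 4.9
ee_pos: [0.6592, 0.0231, 0.1564]
tcp_rot: [180.0, 0.0, 91.4]
wrist_force: [1.6, 0.0, 0.2]
opening: -0.0001
grasp_force: 0.5
```

Request:
apply_moves([
  {"xyz":[0,-3,0],"twist":0,"jaw":-1},
  {"xyz":[0,-6,0],"twist":0,"jaw":-1},
  {"xyz":[0,-9,0],"twist":0,"jaw":-1},
  {"xyz":[0,-12,0],"twist":0,"jaw":-1},
  {"xyz":[0,-15,0],"twist":0,"jaw":-1},
])

```text
time: 5.52
ee_pos: [0.6441, 0.0228, 0.1563]
tcp_rot: [180.0, -0.0, 91.4]
wrist_force: [0.6, 0.2, -0.8]
opening: 0.0002
grasp_force: 0.6
```

Request:
apply_moves([
  {"xyz":[0,-3,0],"twist":0,"jaw":-1},
  {"xyz":[0,-6,0],"twist":0,"jaw":-1},
  {"xyz":[0,-9,0],"twist":0,"jaw":-1},
  {"xyz":[0,-12,0],"twist":0,"jaw":-1},
  {"xyz":[0,-15,0],"twist":0,"jaw":-1},
])

```text
time: 6.15
ee_pos: [0.6291, 0.0224, 0.1563]
tcp_rot: [180.0, -0.0, 91.4]
wrist_force: [0.6, 1.2, 1.0]
opening: 0.0002
grasp_force: 0.6
```

```bash
python3 - <<'E'
from h import *
print(sensors.get_obs()['ee_pos'],sensors.get_obs()['wrist_force'])
im,D=camera('scene'); a=cv2.resize(im[150:300,160:360,::-1],None,fx=3.8,fy=3.8,interpolation=cv2.INTER_CUBIC)
yaw=.024; r=np.array([[np.cos(yaw),-np.sin(yaw)],[np.sin(yaw),np.cos(yaw)]]);o=np.array([.58613,.02129])
for y in(-.05,.05):   # catch shut: rear top edge ends (red), front edge ends (green)
  for x,z,col in((.012,.149,(0,0,255)),(-.018,.135,(0,255,0))):
    p=(proj('scene',np.r_[o+r@[x,y],z])-[160,150])*3.8; cv2.circle(a,tuple(int(i) for i in p),3,col,-1)
cv2.imwrite('pics/s3.png',a)
E
```

```text
[0.62911483 0.02239505 0.15630711] [0.62759942 1.16339751 0.98797591]
```

View pics/s3.png

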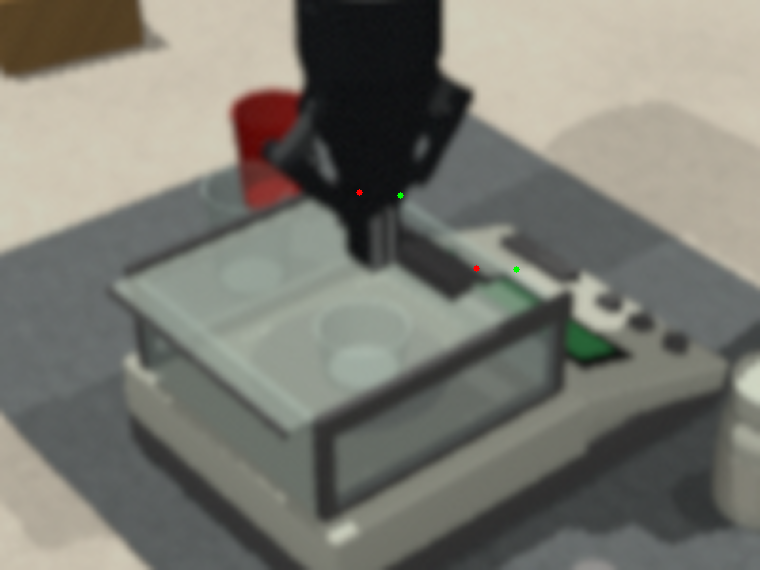

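The lid is following: the near end of the catch's rear edge is at about (455,290), against a shut target of (477,268). About 16 mm remain, so I continue slowly.

Request:
apply_moves([
  {"xyz":[0,-2,0],"twist":0,"jaw":-1},
  {"xyz":[0,-4,0],"twist":0,"jaw":-1},
  {"xyz":[0,-6,0],"twist":0,"jaw":-1},
  {"xyz":[0,-8,0],"twist":0,"jaw":-1},
  {"xyz":[0,-10,0],"twist":0,"jaw":-1},
])

```text
time: 6.82
ee_pos: [0.6192, 0.0222, 0.1563]
tcp_rot: [-180.0, 0.0, 91.4]
wrist_force: [1.2, 0.1, 0.2]
opening: 0.0001
grasp_force: 0.6
```

Request:
apply_moves([
  {"xyz":[0,-1,0],"twist":0,"jaw":-1},
  {"xyz":[0,-2,0],"twist":0,"jaw":-1},
  {"xyz":[0,-2,0],"twist":0,"jaw":-1},
])

```text
time: 7.2
ee_pos: [0.6172, 0.0221, 0.1563]
tcp_rot: [-180.0, 0.0, 91.4]
wrist_force: [0.7, 0.1, -0.7]
opening: 0.0005
grasp_force: 0.4
```

```bash
python3 - <<'E'
from h import *
im,D=camera('top'); np.savez('top2.npz',im=im,D=D); im2,D2=camera('scene')
a=cv2.resize(im[95:275,235:345,::-1],None,fx=3.3,fy=3.3,interpolation=cv2.INTER_CUBIC)
b=cv2.resize(im2[180:300,180:300,::-1],(594,594),interpolation=cv2.INTER_CUBIC)[:,:430]
cv2.imwrite('pics/s4.png',np.hstack([a,b[:a.shape[0]]]))
o=sensors.get_obs();print(o['ee_pos'],o['wrist_force'])
E
```

```text
[0.61723813 0.02210587 0.15626679] [ 0.360185   -0.07439652  1.38612954]
```

View pics/s4.png

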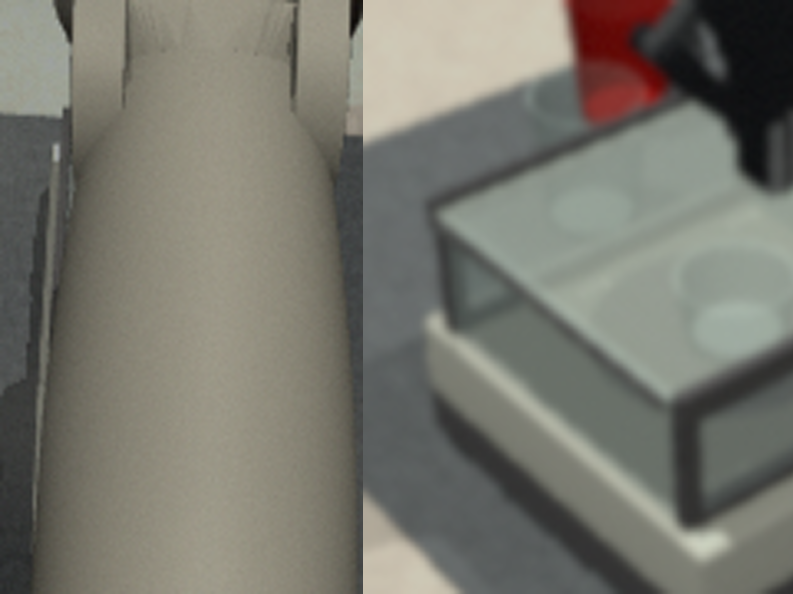

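The top view is blocked by the arm. The scene part shows the lid's rear edge nearly flush with the rear wall. Now creeping in 1 mm steps, watching the force.

Request:
apply_moves([
  {"xyz":[0,-1,0],"twist":0,"jaw":-1},
  {"xyz":[0,-1,0],"twist":0,"jaw":-1},
])

```text
time: 7.55
ee_pos: [0.6163, 0.0221, 0.1563]
tcp_rot: [180.0, -0.0, 91.4]
wrist_force: [1.2, 0.9, 0.9]
opening: -0.0
grasp_force: 0.5
```

Request:
apply_moves([
  {"xyz":[0,-1,0],"twist":0,"jaw":-1},
  {"xyz":[0,-1,0],"twist":0,"jaw":-1},
])

```text
time: 7.8
ee_pos: [0.6153, 0.0221, 0.1563]
tcp_rot: [-180.0, 0.0, 91.4]
wrist_force: [0.8, -0.4, -0.1]
opening: -0.0
grasp_force: 0.5
```

Request:
apply_moves([
  {"xyz":[0,-1,0],"twist":0,"jaw":-1},
  {"xyz":[0,-1,0],"twist":0,"jaw":-1},
])

```text
time: 8.05
ee_pos: [0.6142, 0.022, 0.1563]
tcp_rot: [-180.0, -0.0, 91.4]
wrist_force: [0.9, 0.7, -0.8]
opening: 0.0002
grasp_force: 0.4
```

Request:
apply_moves([
  {"xyz":[0,-1,0],"twist":0,"jaw":-1},
  {"xyz":[0,-1,0],"twist":0,"jaw":-1},
])

```text
time: 8.3
ee_pos: [0.6132, 0.022, 0.1563]
tcp_rot: [-180.0, 0.0, 91.4]
wrist_force: [0.8, 0.5, 0.2]
opening: -0.0001
grasp_force: 0.4
```

Request:
apply_moves([
  {"xyz":[0,-0.7,0],"twist":0,"jaw":-1},
  {"xyz":[0,-0.7,0],"twist":0,"jaw":-1},
])

```text
time: 8.55
ee_pos: [0.6126, 0.022, 0.1563]
tcp_rot: [180.0, 0.0, 91.4]
wrist_force: [1.3, -0.2, 0.5]
opening: -0.0004
grasp_force: 0.5
```

Request:
apply_moves([
  {"xyz":[0,-0.7,0],"twist":0,"jaw":-1},
  {"xyz":[0,-0.7,0],"twist":0,"jaw":-1},
])

```text
time: 8.8
ee_pos: [0.6119, 0.022, 0.1563]
tcp_rot: [-180.0, 0.0, 91.4]
wrist_force: [1.4, 0.4, 0.7]
opening: -0.0003
grasp_force: 0.5
```

Request:
apply_moves([
  {"xyz":[0,-0.7,0],"twist":0,"jaw":-1},
  {"xyz":[0,-0.7,0],"twist":0,"jaw":-1},
])

```text
time: 9.05
ee_pos: [0.6112, 0.0219, 0.1563]
tcp_rot: [-180.0, 0.0, 91.4]
wrist_force: [0.4, -0.7, -0.3]
opening: 0.0003
grasp_force: 0.5
```

Request:
apply_moves([
  {"xyz":[0,-0.7,0],"twist":0,"jaw":-1},
  {"xyz":[0,-0.7,0],"twist":0,"jaw":-1},
])

```text
time: 9.3
ee_pos: [0.6105, 0.022, 0.1563]
tcp_rot: [-180.0, -0.0, 91.4]
wrist_force: [0.3, -0.8, 0.1]
opening: 0.0
grasp_force: 0.5
```

Request:
apply_moves([
  {"xyz":[0,-0.7,0],"twist":0,"jaw":-1},
  {"xyz":[0,-0.7,0],"twist":0,"jaw":-1},
])

```text
time: 9.55
ee_pos: [0.6098, 0.0219, 0.1563]
tcp_rot: [-180.0, 0.0, 91.4]
wrist_force: [1.6, -0.1, -0.3]
opening: 0.0
grasp_force: 0.5
```

Request:
apply_moves([
  {"xyz":[0,-0.7,0],"twist":0,"jaw":-1},
  {"xyz":[0,-0.7,0],"twist":0,"jaw":-1},
])

```text
time: 9.8
ee_pos: [0.6094, 0.0219, 0.1563]
tcp_rot: [180.0, -0.0, 91.4]
wrist_force: [3.2, -0.6, 0.1]
opening: 0.0001
grasp_force: 1.6
```

```bash
python3 - <<'E'
from h import *
im,D=camera('scene')
cv2.imwrite('pics/s5.png',cv2.resize(im[175:275,195:325,::-1],None,fx=6,fy=5.9,interpolation=cv2.INTER_CUBIC))
f=[]
o=sensors.get_obs();print(o['ee_pos'],o['wrist_force'],o['torque'])
E
```

```text
[0.60938716 0.02192469 0.15631655] [ 4.28252477 -0.06715514 -0.73990141] [-0.00156451 -0.78704784 -0.00521131]
```

View pics/s5.png

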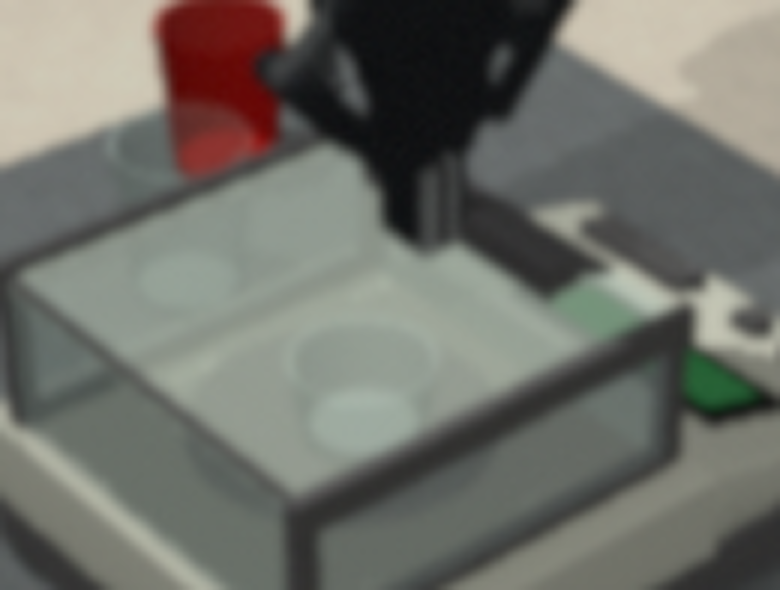

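The force rose to 3–4 N and the finger lagged, and the lid edge is flush with the rear wall, so the lid is shut on its stop. Backing off, lifting and moving over the tare key.

Request:
apply_moves([
  {"xyz":[0,4,0],"twist":0,"jaw":-1},
  {"xyz":[0,8,0],"twist":0,"jaw":-1},
  {"xyz":[0,8,-20],"twist":0,"jaw":-1},
  {"xyz":[0,8,-45],"twist":0,"jaw":-1},
  {"xyz":[0,8,-70],"twist":0,"jaw":-1},
])

```text
time: 10.48
ee_pos: [0.6171, 0.0221, 0.2268]
tcp_rot: [-180.0, -0.0, 91.4]
wrist_force: [-0.3, 0.6, 0.0]
opening: -0.0001
grasp_force: 0.0
```

Request:
apply_moves([
  {"xyz":[-12,-45,0],"twist":0,"jaw":-1},
  {"xyz":[-25,-95,0],"twist":0,"jaw":-1},
  {"xyz":[-38,-140,0],"twist":0,"jaw":-1},
  {"xyz":[-45,-169,0],"twist":0,"jaw":-1},
  {"xyz":[-45,-169,0],"twist":0,"jaw":-1},
])

```text
time: 11.1
ee_pos: [0.4482, -0.0273, 0.2271]
tcp_rot: [179.9, 0.0, 91.3]
wrist_force: [0.6, 0.2, -0.6]
opening: 0.0002
grasp_force: 0.0
```

Request:
apply_moves([
  {"xyz":[0,0,40],"twist":0,"jaw":-1},
  {"xyz":[0,0,80],"twist":0,"jaw":-1},
  {"xyz":[0,0,120],"twist":0,"jaw":-1},
  {"xyz":[0,0,142],"twist":0,"jaw":-1},
  {"xyz":[0,0,142],"twist":0,"jaw":-1},
])

```text
time: 11.72
ee_pos: [0.4488, -0.0267, 0.0827]
tcp_rot: [-179.8, -0.0, 91.4]
wrist_force: [0.5, 0.4, -0.1]
opening: -0.0001
grasp_force: 0.0
```

```bash
python3 - <<'E'
from h import *
im,D=camera('scene')
a=cv2.resize(im[175:275,215:365,::-1],None,fx=5.3,fy=5.3,interpolation=cv2.INTER_CUBIC)
for P in ([.4592,-.0267,.051],):
    p=(proj('scene',P)-[215,175])*5.3; cv2.circle(a,tuple(int(i) for i in p),3,(0,0,255),-1)
cv2.imwrite('pics/s6.png',a)
o=sensors.get_obs();print(o['ee_pos'],o['wrist_force'])
E
```

```text
[ 0.44952859 -0.02674422  0.08413462] [ 0.41706115 -0.60846014 -0.08849956]
```

View pics/s6.png

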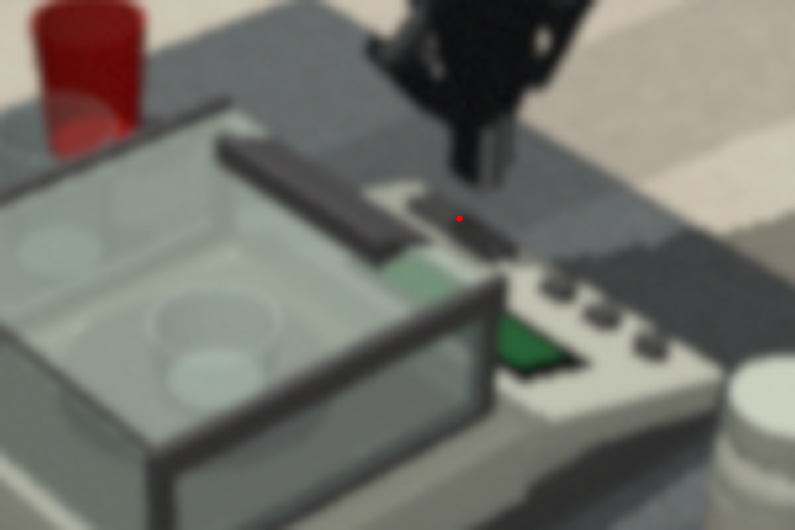

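The red dot (459,218) falls on the middle of the bar, so the measurement agrees across both views. The lid looks shut. Descending onto the key.

Request:
apply_moves([
  {"xyz":[0,0,4],"twist":0,"jaw":-1},
  {"xyz":[0,0,8],"twist":0,"jaw":-1},
  {"xyz":[0,0,12],"twist":0,"jaw":-1},
  {"xyz":[0,0,12],"twist":0,"jaw":-1},
])

```text
time: 12.28
ee_pos: [0.4491, -0.0269, 0.0721]
tcp_rot: [-180.0, -0.0, 91.4]
wrist_force: [0.1, 0.1, -0.3]
opening: -0.0
grasp_force: 0.0
```

Request:
apply_moves([
  {"xyz":[0,0,1],"twist":0,"jaw":-1},
  {"xyz":[0,0,2],"twist":0,"jaw":-1},
  {"xyz":[0,0,2],"twist":0,"jaw":-1},
])

```text
time: 12.65
ee_pos: [0.4492, -0.0269, 0.0703]
tcp_rot: [-180.0, 0.0, 91.4]
wrist_force: [0.2, 0.0, -0.1]
opening: 0.0
grasp_force: 0.0
```

Request:
apply_moves([
  {"xyz":[0,0,1],"twist":0,"jaw":-1},
  {"xyz":[0,0,2],"twist":0,"jaw":-1},
  {"xyz":[0,0,2],"twist":0,"jaw":-1},
])

```text
time: 13.02
ee_pos: [0.4492, -0.0269, 0.0682]
tcp_rot: [-180.0, -0.0, 91.4]
wrist_force: [-0.0, -0.8, 0.8]
opening: -0.0003
grasp_force: 0.0
```

Request:
apply_moves([
  {"xyz":[0,0,1],"twist":0,"jaw":-1},
  {"xyz":[0,0,2],"twist":0,"jaw":-1},
  {"xyz":[0,0,2],"twist":0,"jaw":-1},
])

```text
time: 13.4
ee_pos: [0.4494, -0.0269, 0.0664]
tcp_rot: [180.0, 0.0, 91.4]
wrist_force: [0.3, 0.4, 0.3]
opening: 0.0003
grasp_force: 0.5
```

Request:
apply_moves([
  {"xyz":[0,0,1],"twist":0,"jaw":-1},
  {"xyz":[0,0,1],"twist":0,"jaw":-1},
])

```text
time: 13.65
ee_pos: [0.4495, -0.0269, 0.0655]
tcp_rot: [180.0, 0.0, 91.4]
wrist_force: [0.5, -0.2, 2.2]
opening: -0.0001
grasp_force: 1.0
```

Request:
apply_moves([
  {"xyz":[0,0,1],"twist":0,"jaw":-1},
  {"xyz":[0,0,1],"twist":0,"jaw":-1},
])

```text
time: 13.9
ee_pos: [0.4495, -0.0269, 0.0645]
tcp_rot: [180.0, 0.0, 91.4]
wrist_force: [0.8, -0.7, 3.8]
opening: 0.0002
grasp_force: 1.5
```

Request:
apply_moves([
  {"xyz":[0,0,1],"twist":0,"jaw":-1},
  {"xyz":[0,0,1],"twist":0,"jaw":-1},
])

```text
time: 14.15
ee_pos: [0.4494, -0.027, 0.0634]
tcp_rot: [180.0, 0.0, 91.4]
wrist_force: [1.8, -0.1, 5.0]
opening: -0.0
grasp_force: 2.0
```

Request:
apply_moves([
  {"xyz":[0,0,0.8],"twist":0,"jaw":-1},
  {"xyz":[0,0,0.8],"twist":0,"jaw":-1},
])

```text
time: 14.4
ee_pos: [0.4495, -0.027, 0.0627]
tcp_rot: [180.0, 0.0, 91.4]
wrist_force: [1.6, 0.5, 5.8]
opening: 0.0003
grasp_force: 2.4
```

The key is about 4.5 mm down at 5.8 N, well past half. Releasing and withdrawing.

Request:
apply_moves([
  {"xyz":[0,0,-3],"twist":0,"jaw":-1},
  {"xyz":[0,0,-8],"twist":0,"jaw":-1},
  {"xyz":[0,0,-30],"twist":0,"jaw":-1},
  {"xyz":[0,0,-75],"twist":0,"jaw":-1},
  {"xyz":[0,0,-125],"twist":0,"jaw":-1},
])

```text
time: 15.02
ee_pos: [0.4484, -0.0269, 0.1881]
tcp_rot: [-179.9, -0.0, 91.4]
wrist_force: [0.6, -0.7, -0.0]
opening: -0.0001
grasp_force: 0.0
```

Request:
apply_moves([
  {"xyz":[20,-30,-20],"twist":0,"jaw":-1},
  {"xyz":[70,-50,-40],"twist":0,"jaw":-1},
  {"xyz":[120,-60,-60],"twist":0,"jaw":-1},
  {"xyz":[170,-70,-60],"twist":0,"jaw":-1},
  {"xyz":[220,-80,-60],"twist":0,"jaw":-1},
])

```text
time: 15.65
ee_pos: [0.3632, 0.1925, 0.2477]
tcp_rot: [-180.0, 0.0, 91.4]
wrist_force: [0.6, 0.7, -0.3]
opening: -0.0
grasp_force: 0.0
```

Request:
apply_moves([
  {"xyz":[50,0,0],"twist":0,"jaw":-1},
  {"xyz":[100,0,0],"twist":0,"jaw":-1},
  {"xyz":[140,0,0],"twist":0,"jaw":-1},
  {"xyz":[140,0,0],"twist":0,"jaw":-1},
  {"xyz":[140,0,0],"twist":0,"jaw":-1},
])

```text
time: 16.27
ee_pos: [0.3604, 0.3306, 0.2472]
tcp_rot: [-179.9, 0.1, 91.4]
wrist_force: [-0.1, -0.8, -0.5]
opening: -0.0001
grasp_force: 0.0
```

```bash
python3 - <<'E'
from h import *
im,D=camera('top'); im2,_=camera('scene')
a=cv2.resize(im[95:275,165:425,::-1],(520,360),interpolation=cv2.INTER_CUBIC)
cv2.imwrite('pics/s7.png',a)
c=cam('top'); e=[]
for u in range(272,311,2):
    col=im[175:200,u].max(1).astype(float); i=np.argmin(np.diff(col)); e.append(onz('top',u,175+i+.5,.149,c)[0])
print('catch rear x',np.median(e)); o=sensors.get_obs(); print(o['ee_pos'],o['wrist_force'],o['time'])
old=np.load('top1.npz')['im']
for n,(u,v) in dict(jar=(214,240),weight=(213,178),beaker=(372,207)).items():
    w=lambda x:x[v-15:v+16,u-15:u+16].astype(float); print(n,np.abs(w(im)-w(old)).mean().round(2))
E
```

```text
catch rear x 0.5979005368475077
[0.36068143 0.33017779 0.24757159] [-0.40278344 -0.32456432 -0.32903232] 16.375
jar 5.91
weight 3.3
beaker 3.54
```

View pics/s7.png

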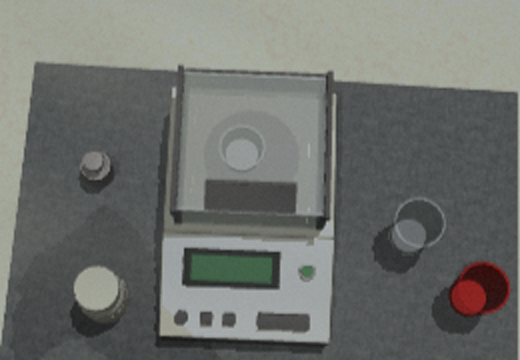

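The final view shows the lid shut: the catch's rear edge is at x = 0.5979, against the expected 0.5981. The dish is on the pan at (241,148), and the jar, weight and beaker are where they stood.

```bash
python3 -c "
from workcell import bot; print(bot.job_done())"
```

```text
the job is handed in; nothing more can be done
None
```

The lid is fully shut, the tare key was then pressed to about 4.5 mm at 5.8 N and released, the hand is clear of everything, and the job was handed in at about 16 s.

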